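# Snug an adjustable wrench on the turntable nut and tighten it

## Task

The centre nut of the welding turntable is only hand-tight: lay the adjustable wrench flat on the platen with its open jaws pushed right over the nut, and roll its worm with a fingertip until the jaw is closed snugly on the flats. Only then pull the handle round to tighten the nut by a sixth of a turn clockwise (60 degrees), and leave the wrench sitting on it. Close the jaw by its worm alone, turn the nut by the wrench alone, and leave the other things on and around the turntable where they are.

Things in the scene. Friction and masses are not known exactly. Their poses are not given: they have to be found in the camera images.
- turntable: Bench-top welding turntable, does not move: a flat dark steel disc (the platen), 380 mm diameter, its face 75 mm above the bench. Origin on its axis at bench height; the nut is at the centre of the disc. The half of the platen towards the robot is clear; a magnet and a pipe offcut stand on the half away from the robot.
- nut_mid (a point): Plain steel hex nut, 32 mm across flats, 37 mm across corners, 19 mm high, directly on the platen. The point is on its axis, half-way up (9.5 mm above the platen). The frame turns with the nut: z up, flats face its +y and -y, corners its +x and -x (the hexagon repeats every 60 degrees). A 19 mm fixed stud stands up through it to 24 mm above its top.
- nut (a joint): Turn of the nut, rad: 0 at the start, grows clockwise seen from above (tightening); +1.05 is a sixth of a turn. It resists with 0.7 N m all the way (5 N at the end of the wrench's handle) and stays where it is left.
- wrench: Chromed steel adjustable wrench, 200 mm long, 0.36 to 0.51 kg, lying flat (z up), at first on the bench beside the turntable. x: the way the open jaws point; y: towards the movable jaw. The handle runs back from the head at 15 degrees to -x, along (-0.966, +0.259). Origin on the underside. It rests on its jaws and the boss at the handle's end (18 mm thick); head frame 2 to 16 mm high.
- handle_grip (a point): Point of the wrench (same frame) in the middle of the handle, 12 mm behind the balance point, 9 mm above the surface the wrench lies on. The handle is a bar 24 mm wide that spans 3 to 15 mm above that surface; it is bare from 12 mm in front of this point to 65 mm behind it. Where to take hold to carry the wrench.
- handle_end (a point): Point of the wrench (same frame and height) in the middle of the handle, 55 mm behind handle_grip, at (-0.053, +0.0142) from it; a good place to pull. It is 138 mm from the axis of a nut seated in the jaws.
- jaw_seat (a point): Point of the wrench (same frame and height), at (+0.083, -0.0078) from handle_grip: the axis of a 32 mm nut seated with two flats on the jaws' faces and a corner on the throat. Fixed jaw's face at y = -16 mm from here, movable jaw's face at y = -16 mm + opening, its back 19 mm farther; throat at x = -18.5 mm, jaw tips at x = +16 to +21 mm.
- worm_top (a point): Point of the wrench (same frame) on top of the worm, 17.5 mm above the surface the wrench lies on, at (-0.044, +0.002) from jaw_seat. The worm is the knurled steel roller, 17 mm diameter, 18 mm long, axis along y, in a window of the head, 1.5 mm proud of the frame for 25 mm round it. The point does not turn with it.
- worm (a joint): Turn of the worm, rad; grows as its top rolls towards the jaws (+x), which closes the jaw, 5 mm a turn. Press a fingertip on it (8 to 15 N), drag along the wrench's x up to 20 mm, lift, repeat: 0.094 mm of jaw for each mm. Dragging to +x also holds the nut in the throat. It resists with 4 N at its rim, stays as left; once the jaw meets the nut the fingertip slips over it.
- jaw (a joint): Opening between the jaws, m: 0.036 to 0.040 at the start, 0.031 to 0.032 when closed hard on the nut. Driven by the worm only: it does not slide when pushed.
- hammer: bystander: hammer, 280 mm, lying along x on the bench, on the other side of the turntable from the wrench
- magnet: bystander: triangular welding magnet, 95 mm legs, 22 mm high, on the platen's far half; origin under it
- offcut: bystander: pipe offcut standing on end, 60 mm diameter, 55 mm high, on the platen's far half; origin under it
- spray_can: bystander: spray can, 66 mm diameter, 190 mm high, on the bench; origin under it
- tape: bystander: roll of tape lying flat, 100 mm diameter, 48 mm high, on the bench; origin under it

How it is judged:
On the way, in this order (a step that is already met when the one before it is completed fails the run):
1. the wrench lies flat on the platen with the nut inside its jaws (nut axis within 8 mm of jaw_seat in x), the nut not yet turned (x of nut_mid in the frame of jaw_seat between -0.008 and 0.008 m and y of nut_mid in the frame of jaw_seat between -0.004 and 0.011 m and z of nut_mid in the frame of jaw_seat between -0.006 and 0.006 m and angle between jaw_seat's own z axis and vertical below 0.08 rad and value of joint nut between -0.15 and 0.15 rad), for 0.2 s.
2. the jaw is closed on the nut to within 1.5 mm (opening under 33.5 mm) before the nut is turned (all of step 1 and value of joint jaw below 0.0335 m), for 0.2 s.
At the end, for the whole second after the job is handed in: the nut is turned 50 to 75 degrees clockwise from its start, the wrench lies flat and at rest on the platen with the nut inside its jaws (nut axis within 8 mm of jaw_seat in x) and the jaw closed on it (opening under 33.5 mm) (x of nut_mid in the frame of jaw_seat between -0.008 and 0.008 m and y of nut_mid in the frame of jaw_seat between -0.004 and 0.011 m and z of nut_mid in the frame of jaw_seat between -0.006 and 0.006 m and angle between jaw_seat's own z axis and vertical below 0.08 rad and value of joint jaw below 0.0335 m and value of joint nut between 0.87 and 1.3 rad and linear speed of wrench below 0.02 m/s); the robot touches nothing.
It fails at once if a bystander moved by more than 30 mm (distance of any of hammer, magnet, offcut, spray_can, tape from where it was at the start of the episode above 0.03 m).
It fails at once if the movable jaw forced directly with the fingers (over 15 N) instead of by its worm (contact force between the fingers and jaw above 15 N).
It fails at once if the nut handled with the fingers (over 10 N) instead of the wrench (contact force between the fingers and nut above 10 N).
It also fails if it takes over 72 s, if anything falls off the work surface, if the arm or the gripper's body presses on something with over 40 N, if the wrist force passes 120 N, or if a joint passes its speed limit or range.

## Robot

A 6-joint arm with a two-finger parallel gripper is mounted at the origin on the work surface. World frame = base frame: x ahead of the robot, y to its left, z up, the work surface at z = 0. Lengths are in m, angles in rad, forces in N, time in s.
With the tool pointing down it reaches from about 0.35 to 0.775 m from the base axis. Payload 5.5 kg.
Tool frame: the origin (TCP) lies between the finger pads; the fingertips stand 11 mm ahead of it and the grasp point (between the pads) lies 8 mm behind it (tips_ahead is the distance from the TCP to the fingertips, in m); z points along the fingers, y is the line along which they close (so a half turn about z gives the same grasp; the last joint's range is limited). The gripper opens to 85 mm and grips with 20 to 120 N. Pads are 22 mm wide; open, the fingers measure 114 mm over their backs; the gripper's body (76 mm by 85 mm) begins 54 mm behind the grasp point. The pads swing forward as they close: fully open they stand 13 mm farther back than shut.
Start: joints at [-1.303, 0.313, 0.046, 1.304, 0, 1.431], TCP at [0.228, -0.528, 0.242] pointing down, gripper open.
Joint ranges: [-2.76, 2.76], [-0.86, 1.69], [-1.03, 1.26], [-2.2, 2.34], [-1.47, 1.5], [-3.14, 3.14]. Speed limits (rad/s): [2.57, 2.57, 3.14, 3.14, 3.14, 3.14].

## Interface

Orientations are given as a unit quaternion [w, x, y, z].
In Python, from workcell import * gives the robot as it stands. The module is installed in compiled form; this text tells all that it offers.
- The arm moves only by the tool jog_arm, never from a script. Its argument "moves" is a list of rows, each an object with "fingers": the closure, from 0 (fully open) to 1 (shut); "slide": the shift along the tool's x, y, z in mm, a list of three; "angular": the turn, a rotation vector about the tool's x, y, z in degrees, a list of three. A call has 1 to 10 rows; each row is the pose to reach, as a shift and turn from the pose commanded when the call began, along the tool's axes at that moment; what a row does not reach only later rows make up. A row lasts 1/12 s, in which the tool goes at most 41.7 mm and 7.16 degrees, less where a joint would pass 70% of its speed; a pose out of reach is approached as far as the arm can. A call with a gripper value outside its range is refused whole. The fingers move at their own pace and stop on an object; "squeeze" is the grip in N (left out, the last holds). Time passes only in rows, so rows that repeat a pose let the fingers close. It gives the time, the measured TCP pose, the force, the opening and the grip force at its end, in the units of the state.
- get_state(): the state, without advancing time (a new reading comes with each control period).
- read_camera(name): name is "scene" or "top" or "wrist"; returns a dict with "color" (384x512x3 uint8, red, green, blue), "fovy" (degrees; the focal length in pixels is half the picture's height over the tangent of half this angle, whatever the lens; pixels are square), "cx", "cy" (the principal point, pixels), "D" ([k1, k2, p1, p2, k3] as OpenCV has them; the pictures are not rectified), "world_from_camera" (4x4, takes a point from camera to world coordinates); the wrist camera has in their place "tool_from_camera" (4x4, takes a point from camera to tool coordinates, whose origin is the TCP and whose axes are the flange's). Camera axes: x right, y down, z forward; pixel columns grow to the right and rows downward; lengths in m; the calibration is good to about 2 mm. A picture is of the moment at which its call begins: read the wrist's pose just before it. There is no depth.
- hand_in(): hands the job in; it is judged then, once.
Trained networks look in a picture, given as the dict that the camera call returned (one of the last four; its "shot" number tells which), for a name from the list of things; names that differ only in an ending like _2 or _b are one class to them, and where a whole thing is asked for, a point or a joint stands for the part that bears it (a point fixed in the world has none). Each returns a list of dicts, best first, with "p" (0 to 1); they miss things now and then, are a little off and sometimes report something else, mostly with a low value. They report only what shows in the picture. A call takes as long as a camera call.
- look_for(target, picture): "point" ([column, row] in pixels, amid what is visible of it).
- tip_of(target, picture): "point" ([column, row] in pixels: a listed point, or the origin of a listed thing).
The state is a dict: "clock": time; "joint_pos": joint angles; "qvel": joint speeds; "tau": joint torques, N m; "tcp_pos": TCP position; "orientation": TCP orientation; "wrist_force": force on the tool from outside, world axes, zero at the start; "ft_torque": the same for the moment, N m; "finger_gap": finger opening in m; "grip_force": force on a finger pad.
Only numpy, scipy, OpenCV 4.12 (cv2) and the standard library are available. Lean on these libraries where they do the work, as an engineer would, in place of code of your own. Each camera call takes 0.05 s, during which the arm holds its last target. There are 200 camera calls.

## Working session

There is one attempt and no reset: what is moved stays moved. The work goes in short steps, Python scripts to look and compute and a tool call to move; the robot and the scene stay as the last step left them, time stands still between calls to the robot, and variables do not carry over. Pictures are saved under pics/ and viewed, at most 10 in all, crops included, and the job is handed in when it is done.

Besides the shell and the picture viewer there is one more tool, called after "Emit:" as a command line: name --argument value ..., lists and objects as JSON in quotes. jog_arm: Moves the arm, as the interface text tells. Its arguments: {"type":"object","properties":{"moves":{"type":"array","items":{"type":"object","properties":{"fingers":{"type":"number"},"slide":{"type":"array","items":{"type":"number"}},"angular":{"type":"array","items":{"type":"number"}}}}},"squeeze":{"type":"number"}},"required":["moves"]}

```bash
mkdir -p pics
cat > h.py <<'E'
from workcell import *
import numpy as np, cv2
from scipy.spatial.transform import Rotation as R
def pose():
    s=get_state(); q=s["orientation"]; T=np.eye(4)
    T[:3,:3]=R.from_quat([q[1],q[2],q[3],q[0]]).as_matrix(); T[:3,3]=s["tcp_pos"]; return T
def snap(name,save=None):
    T=pose(); p=read_camera(name)
    p["W"]=p["world_from_camera"] if name!="wrist" else T@np.array(p["tool_from_camera"])
    if save: cv2.imwrite("pics/"+save,p["color"][:,:,::-1])
    return p
def K(p):
    f=192/np.tan(np.radians(p["fovy"])/2); return np.array([[f,0,p["cx"]],[0,f,p["cy"]],[0,0,1]])
def to_plane(p,px,z):
    W=np.array(p["W"]); u=cv2.undistortPoints(np.array([[px]],float),K(p),np.array(p["D"],float))[0,0]
    d=W[:3,:3]@[u[0],u[1],1]; o=W[:3,3]; return o+d*(z-o[2])/d[2]
def proj(p,X):
    M=np.linalg.inv(np.array(p["W"])); r,_=cv2.Rodrigues(M[:3,:3])
    return cv2.projectPoints(np.array([X],float),r,M[:3,3],K(p),np.array(p["D"],float))[0][0,0]
def tip(p,n,z,k=1):
    return [(round(t["p"],2),np.round(t["point"],1),np.round(to_plane(p,t["point"],z),4)) for t in tip_of(n,p)[:k]]
E
cat > a.py <<'E'
from h import *
s=get_state(); print(s["clock"],s["tcp_pos"],s["orientation"],list(s.keys()))
for c in("top","scene"):
    p=snap(c,c+"0.png"); print(c,np.round(np.array(p["W"])[:3,3],3))
    for n,z in(("handle_grip",.009),("handle_end",.009),("jaw_seat",.009),("worm_top",.0175),("nut_mid",.0845),("turntable",0),("magnet",.075),("offcut",.075),("spray_can",0),("tape",0),("hammer",0)):
        print(n,tip(p,n,z,2))
E
python3 a.py
```

```text
0.0 [ 0.22790851 -0.52739036  0.24143472] [-8.80941641e-04  9.79283591e-01  2.02491653e-01 -5.93562175e-05] ['clock', 'joint_pos', 'qvel', 'tau', 'tcp_pos', 'orientation', 'wrist_force', 'ft_torque', 'grip_force', 'finger_gap']
top [ 4.020e-01 -1.000e-03  1.457e+00]
handle_grip [(0.64, array([354.4, 241.6]), array([ 0.4128, -0.3173,  0.009 ])), (0.24, array([166.7, 237.2]), array([0.4296, 0.3253, 0.009 ]))]
handle_end [(0.62, array([354.3, 261.5]), array([ 0.3454, -0.3152,  0.009 ]))]
jaw_seat [(0.77, array([355.4, 221.6]), array([ 0.4811, -0.3227,  0.009 ]))]
worm_top [(0.56, array([357. , 230.9]), array([ 0.4489, -0.3254,  0.0175]))]
nut_mid [(0.63, array([278.8, 180.1]), array([ 0.6144, -0.0575,  0.0845]))]
turntable [(0.77, array([281.2, 186.7]), array([ 0.6042, -0.0692,  0.    ]))]
magnet [(0.75, array([266. , 143.6]), array([ 0.7398, -0.0162,  0.075 ]))]
offcut [(0.55, array([309.5, 153.6]), array([ 0.7051, -0.1613,  0.075 ]))]
spray_can [(0.81, array([138.7, 176.1]), array([0.6439, 0.4316, 0.    ])), (0.46, array([166.1, 240. ]), array([0.4202, 0.3292, 0.    ]))]
tape [(0.59, 
[... 244 characters left out ...]
 -0.0637,  0.    ]))]
scene [ 1.211 -0.349  0.642]
handle_grip [(0.82, array([116.1, 212.6]), array([ 0.3939, -0.321 ,  0.009 ]))]
handle_end [(0.71, array([113.4, 203. ]), array([ 0.3511, -0.3182,  0.009 ]))]
jaw_seat [(0.79, array([127.6, 235.8]), array([ 0.4932, -0.3168,  0.009 ]))]
worm_top [(0.68, array([120.2, 219.3]), array([ 0.4356, -0.3184,  0.0175])), (0.39, array([114.5, 217.1]), array([ 0.4201, -0.3287,  0.0175]))]
nut_mid []
turntable []
magnet [(0.72, array([294.7, 231.5]), array([ 0.7383, -0.0071,  0.075 ]))]
offcut [(0.63, array([217.3, 242.5]), array([ 0.6837, -0.1634,  0.075 ]))]
spray_can []
tape [(0.84, array([100.5, 305.7]), array([ 0.6541, -0.4133,  0.    ]))]
hammer []
```

```bash
python3 -c "
import cv2,numpy as np
a=cv2.imread('pics/top0.png');b=cv2.imread('pics/scene0.png')
cv2.imwrite('pics/v1.png',cv2.resize(np.vstack([a,b]),(400,600)) if 0 else a);cv2.imwrite('pics/v2.png',b)"
```

```text
(no output)
```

View pics/top0.png

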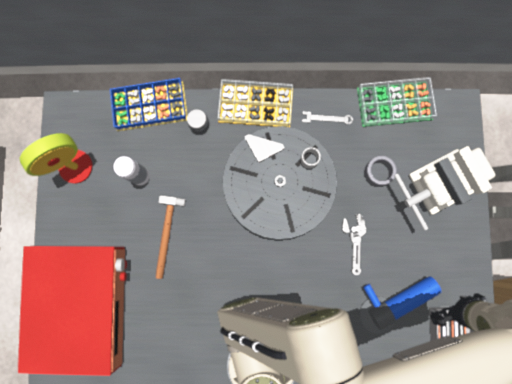

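View pics/scene0.png

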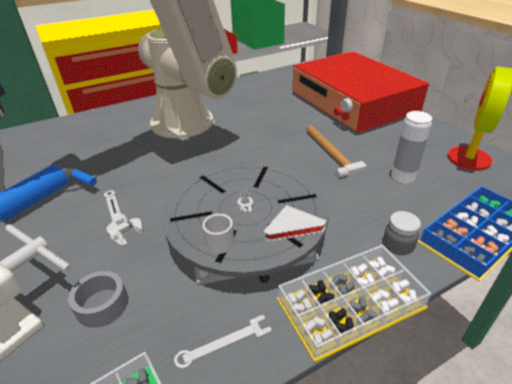

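The top view shows the wrench at about (357,243) with its jaws up (+x), and the turntable centred at (280,181). The clear half is towards the robot, and the hammer is at (166,235) on the far side. I'll move above the wrench for a close look.

Emit:
jog_arm --moves '[{"slide": [40, -18, 0], "angular": [0, 0, 0], "fingers": 0}, {"slide": [80, -35, 0], "angular": [0, 0, 5]}, {"slide": [120, -53, 0], "angular": [0, 0, 10]}, {"slide": [158, -70, 0], "angular": [0, 0, 16]}, {"slide": [196, -88, 0], "angular": [0, 0, 20]}, {"slide": [225, -100, 0], "angular": [0, 0, 20]}, {"slide": [225, -100, 0], "angular": [0, 0, 20]}, {"slide": [225, -100, 0], "angular": [0, 0, 20]}]'

```text
schema error: expected keys fingers, slide, angular
```

```bash
cat > w.py <<'E'
from h import *
import sys
z0=float(sys.argv[1])
s=get_state(); print(s["clock"],s["tcp_pos"],np.round(s["wrist_force"],1)); T=pose(); print("tool x az",np.degrees(np.arctan2(T[1,0],T[0,0])),T[:3,2])
p=snap("wrist",sys.argv[2]); print(np.round(p["tool_from_camera"],3))
for n,z in(("handle_grip",.009),("handle_end",.009),("jaw_seat",.009),("worm_top",.0175),("wrench",0)): print(n,tip(p,n,z+z0,2))
print(tip(p,"nut_mid",.0845,2))
E
python3 w.py 0 w1.png
```

```text
1.2 [ 0.22805594 -0.5278995   0.24231353] [-0.  -1.1 -0.1]
tool x az 23.364654707351452 [ 3.49855429e-05 -1.02636549e-04 -9.99999994e-01]
[[-0.    -0.964 -0.267  0.066]
 [ 1.    -0.    -0.001 -0.   ]
 [ 0.001 -0.267  0.964 -0.132]
 [ 0.     0.     0.     1.   ]]
handle_grip []
handle_end []
jaw_seat []
worm_top []
wrench []
[]
```

View pics/w1.png

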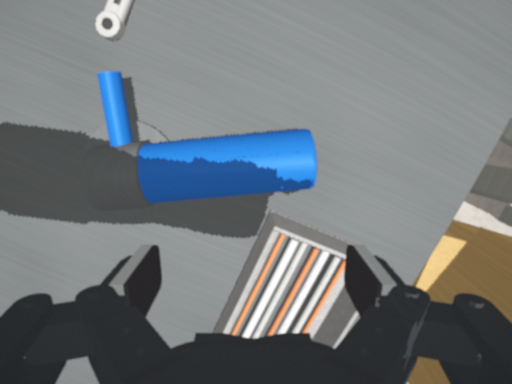

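The picture shows the torch (blue) at (225,165) and the wrench's handle end at (110,22). Nothing moved, because every row needs all three keys.

Emit:
jog_arm --moves '[{"slide": [40, -18, 0], "angular": [0, 0, 0], "fingers": 0}, {"slide": [80, -35, 0], "angular": [0, 0, 5], "fingers": 0}, {"slide": [120, -53, 0], "angular": [0, 0, 10], "fingers": 0}, {"slide": [158, -70, 0], "angular": [0, 0, 16], "fingers": 0}, {"slide": [196, -88, 0], "angular": [0, 0, 20], "fingers": 0}, {"slide": [225, -100, 0], "angular": [0, 0, 20], "fingers": 0}, {"slide": [225, -100, 0], "angular": [0, 0, 20], "fingers": 0}, {"slide": [225, -100, 0], "angular": [0, 0, 20], "fingers": 0}]'

```text
clock: 2.22
tcp_pos: [0.3962, -0.3453, 0.2425]
orientation: [0.0, 0.999, 0.032, 0.0]
wrist_force: [-0.7, 0.2, -0.3]
finger_gap: 0.0851
grip_force: 0.0
```

```bash
python3 w.py 0 w2.png
```

```text
2.2167 [ 0.39620861 -0.34526474  0.24251441] [-0.7  0.2 -0.3]
tool x az 3.6297282950743206 [ 1.16466006e-04 -4.73423547e-04 -9.99999881e-01]
[[-0.    -0.964 -0.267  0.066]
 [ 1.    -0.    -0.001  0.   ]
 [ 0.001 -0.267  0.964 -0.132]
 [ 0.     0.     0.     1.   ]]
handle_grip [(0.63, array([235.6, 164.9]), array([ 0.3994, -0.325 ,  0.009 ])), (0.57, array([229.3,  91.1]), array([ 0.483 , -0.3137,  0.009 ]))]
handle_end [(0.84, array([230.2, 209. ]), array([ 0.3442, -0.3211,  0.009 ]))]
jaw_seat [(0.82, array([228.9,  92.2]), array([ 0.4818, -0.3133,  0.009 ]))]
worm_top [(0.69, array([234.2, 131.4]), array([ 0.439 , -0.3219,  0.0175]))]
wrench [(0.77, array([234. , 160.5]), array([ 0.4031, -0.3224,  0.    ]))]
[]
```

View pics/w2.png

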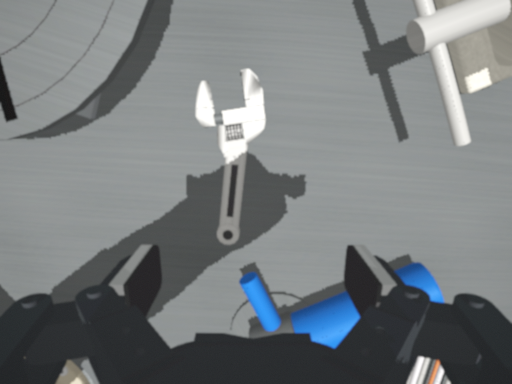

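The picture shows the wrench with its jaw mouth at (229,92), worm at (234,131), handle end at (229,235), and the movable jaw on the left. The networks agree with the picture, so I'll descend on the handle and grip it.

Emit:
jog_arm --moves '[{"slide": [5, -21.5, 36], "angular": [0, 0, 6], "fingers": 0}, {"slide": [5, -21.5, 77], "angular": [0, 0, 6], "fingers": 0}, {"slide": [5, -21.5, 118], "angular": [0, 0, 6], "fingers": 0}, {"slide": [5, -21.5, 159], "angular": [0, 0, 6], "fingers": 0}, {"slide": [5, -21.5, 195], "angular": [0, 0, 6], "fingers": 0}, {"slide": [5, -21.5, 215], "angular": [0, 0, 6], "fingers": 0}, {"slide": [5, -21.5, 227], "angular": [0, 0, 6], "fingers": 0}, {"slide": [5, -21.5, 227], "angular": [0, 0, 6], "fingers": 0.3}, {"slide": [5, -21.5, 227], "angular": [0, 0, 6], "fingers": 1}, {"slide": [5, -21.5, 227], "angular": [0, 0, 6], "fingers": 1}]' --squeeze 70

```text
clock: 3.4
tcp_pos: [0.399, -0.3262, 0.0163]
orientation: [0.001, 1.0, -0.023, 0.001]
wrist_force: [-0.5, -0.6, 0.8]
finger_gap: 0.0517
grip_force: 0.0
```

Emit:
jog_arm --moves '[{"slide": [0, 0, 0], "angular": [0, 0, 0], "fingers": 1}, {"slide": [0, 0, 0], "angular": [0, 0, 0], "fingers": 1}, {"slide": [0, 0, 0], "angular": [0, 0, 0], "fingers": 1}, {"slide": [0, 0, 0], "angular": [0, 0, 0], "fingers": 1}, {"slide": [0, 0, 0], "angular": [0, 0, 0], "fingers": 1}, {"slide": [0, 0, 0], "angular": [0, 0, 0], "fingers": 1}]'

```text
clock: 3.9
tcp_pos: [0.3995, -0.3256, 0.017]
orientation: [0.001, 1.0, -0.023, 0.001]
wrist_force: [-0.6, 1.2, 5.3]
finger_gap: 0.0217
grip_force: 69.0
```

Emit:
jog_arm --moves '[{"slide": [0, 0, -20], "angular": [0, 0, 0], "fingers": 1}, {"slide": [0, 0, -50], "angular": [0, 0, 0], "fingers": 1}, {"slide": [0, 0, -85], "angular": [0, 0, 0], "fingers": 1}, {"slide": [0, 0, -120], "angular": [0, 0, -4], "fingers": 1}, {"slide": [10, -25, -150], "angular": [0, 0, -10], "fingers": 1}, {"slide": [20, -55, -170], "angular": [0, 0, -16], "fingers": 1}, {"slide": [30, -90, -180], "angular": [0, 0, -22], "fingers": 1}, {"slide": [45, -125, -190], "angular": [0, 0, -27], "fingers": 1}, {"slide": [55, -160, -190], "angular": [0, 0, -32], "fingers": 1}, {"slide": [62, -189, -190], "angular": [0, 0, -32], "fingers": 1}]'

```text
clock: 4.73
tcp_pos: [0.47, -0.137, 0.2064]
orientation: [0.0, 0.967, 0.256, 0.001]
wrist_force: [0.6, -0.1, -5.3]
finger_gap: 0.0218
grip_force: 70.4
```

Emit:
jog_arm --moves '[{"slide": [0, 0, 0], "angular": [0, 0, 0], "fingers": 1}, {"slide": [0, 0, 0], "angular": [0, 0, 0], "fingers": 1}, {"slide": [0, 0, 0], "angular": [0, 0, 0], "fingers": 1}, {"slide": [0, 0, 0], "angular": [0, 0, 0], "fingers": 1}]'

```text
clock: 5.07
tcp_pos: [0.4689, -0.1399, 0.2052]
orientation: [0.0, 0.967, 0.253, -0.0]
wrist_force: [-0.6, 0.4, -4.3]
finger_gap: 0.0218
grip_force: 70.5
```

```bash
python3 w.py 0.195 w3.png; python3 -c "
from h import *
p=snap('top');print(tip(p,'nut_mid',.0845),tip(p,'turntable',0), look_for('nut',p)[:1])
p=snap('scene');print(tip(p,'nut_mid',.0845),tip(p,'turntable',0))"
```

```text
5.0667 [ 0.46890819 -0.13990265  0.20518627] [-0.6  0.4 -4.3]
tool x az 29.29893645230292 [-3.65191945e-04 -3.97207961e-04 -9.99999854e-01]
[[-0.    -0.964 -0.266  0.066]
 [ 1.    -0.    -0.001 -0.   ]
 [ 0.001 -0.266  0.964 -0.132]
 [ 0.     0.     0.     1.   ]]
handle_grip [(0.84, array([252.7, 251.2]), array([ 0.4715, -0.1381,  0.204 ]))]
handle_end [(0.96, array([249.6, 342.8]), array([ 0.4248, -0.1624,  0.204 ]))]
jaw_seat []
worm_top [(0.73, array([243.1, 176.4]), array([ 0.5023, -0.1163,  0.2125]))]
wrench [(0.9, array([250.9, 242.8]), array([ 0.4714, -0.1371,  0.195 ]))]
[]
[(0.45, array([279.3, 181.5]), array([ 0.6098, -0.0591,  0.0845]))] [(0.8, array([278.1, 183.3]), array([ 0.6162, -0.0585,  0.    ]))] [{'point': [277.2, 185.4], 'p': 0.57}]
[(0.42, array([245.2, 203.1]), array([ 0.6109, -0.059 ,  0.0845]))] [(0.75, array([245.1, 231.4]), array([ 0.6143, -0.0651,  0.    ]))]
```

View pics/w3.png

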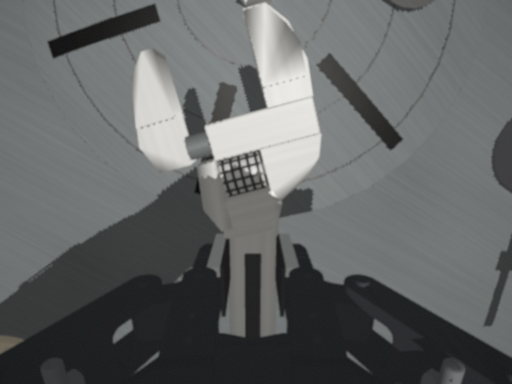

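The picture shows the wrench held squarely along tool x: worm at (243,172), movable jaw on the left, fixed jaw on the right. The nut is hidden behind the top edge near (250,0), so I'll back off to see its orientation.

Emit:
jog_arm --moves '[{"slide": [-30, 0, -10], "angular": [0, 0, 0], "fingers": 1}, {"slide": [-60, 0, -20], "angular": [0, 0, 0], "fingers": 1}, {"slide": [-70, 0, -20], "angular": [0, 0, 0], "fingers": 1}, {"slide": [-70, 0, -20], "angular": [0, 0, 0], "fingers": 1}, {"slide": [-70, 0, -20], "angular": [0, 0, 0], "fingers": 1}, {"slide": [-70, 0, -20], "angular": [0, 0, 0], "fingers": 1}]'

```text
clock: 6.27
tcp_pos: [0.4088, -0.1734, 0.2252]
orientation: [0.0, 0.967, 0.253, 0.0]
wrist_force: [1.0, -0.3, -5.0]
finger_gap: 0.0214
grip_force: 70.5
```

```bash
cat > n.py <<'E'
from h import *
import sys
p=snap("wrist"); c=p["color"][:,:,::-1]; T=pose(); print(T[:3,3],np.degrees(np.arctan2(T[1,0],T[0,0])))
r=tip(p,"nut_mid",.0845,2); print(r); 
for n,z in(("handle_grip",.009),("handle_end",.009),("jaw_seat",.009),("worm_top",.0175)): print(n,tip(p,n,T[2,3]-.0165+z,2))
C=np.array([.611,-.059,0])
u=proj(p,C+[0,0,.094]); print(u)
x,y=(r[0][1] if r else u); x=int(np.clip(x,50,461));y=int(np.clip(y,50,333))
cv2.imwrite("pics/"+sys.argv[1],np.vstack([np.hstack([cv2.resize(c[y-50:y+50,x-50:x+50],(400,400),interpolation=cv2.INTER_CUBIC),cv2.resize(c,(400,400))])]))
E
python3 n.py n1.png
```

```text
[ 0.40888624 -0.17321787  0.22505782] 29.395925951063617
[]
handle_grip [(0.59, array([252.9, 252.6]), array([ 0.4082, -0.1735,  0.2176]))]
handle_end [(0.61, array([253.1, 345.7]), array([ 0.359 , -0.2013,  0.2176]))]
jaw_seat []
worm_top [(0.86, array([240.4, 176.7]), array([ 0.4402, -0.1493,  0.2261]))]
[ 252.22639548 -109.04566881]
```

View pics/n1.png

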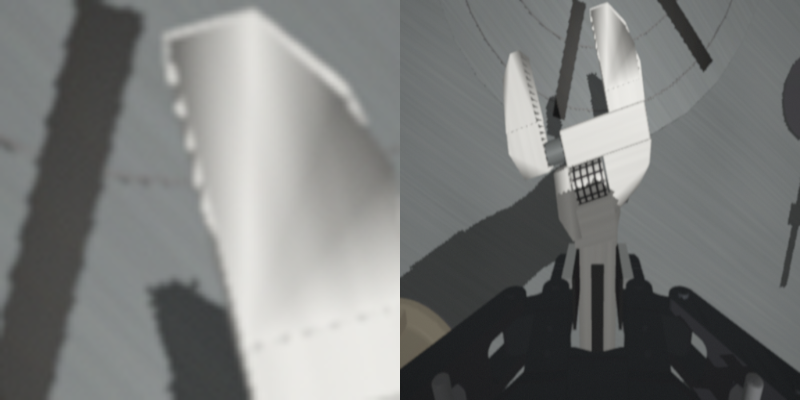

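The nut lies off the top of the view, as expected after backing off. I'll work out a sideways viewpoint that puts it beside the wrench.

Run:
```python
from h import *
p=snap("wrist"); T=pose()
for px in ((90,150),(110,90),(400,120),(420,200)):
    X=to_plane(p,px,.094); d=np.array([.611,-.059,.094])-X
    print(px,np.round(T[:3,:3].T@d*1000), np.round(T[:3,3]+d,3))
```

```text
(90, 150) [197. 141.  -0.] [ 0.649 -0.199  0.225]
(110, 90) [147. 118.  -0.] [ 0.595 -0.204  0.225]
(400, 120) [ 172. -124.    0.] [0.497 0.019 0.225]
(420, 200) [ 242. -151.    0.] [0.545 0.077 0.225]
```

Emit:
jog_arm --moves '[{"slide": [30, -22, 0], "angular": [0, 0, 0], "fingers": 1}, {"slide": [62, -45, 0], "angular": [0, 0, 0], "fingers": 1}, {"slide": [95, -68, 0], "angular": [0, 0, 0], "fingers": 1}, {"slide": [125, -90, 0], "angular": [0, 0, 0], "fingers": 1}, {"slide": [152, -110, 0], "angular": [0, 0, 0], "fingers": 1}, {"slide": [172, -124, 0], "angular": [0, 0, 0], "fingers": 1}, {"slide": [172, -124, 0], "angular": [0, 0, 0], "fingers": 1}, {"slide": [172, -124, 0], "angular": [0, 0, 0], "fingers": 1}, {"slide": [172, -124, 0], "angular": [0, 0, 0], "fingers": 1}]'

```text
clock: 7.37
tcp_pos: [0.4971, 0.0189, 0.2249]
orientation: [0.0, 0.967, 0.254, -0.001]
wrist_force: [0.5, -1.1, -4.7]
finger_gap: 0.0219
grip_force: 70.6
```

```bash
python3 n.py n2.png
```

```text
[0.49697508 0.01845541 0.22503961] 29.3420732950292
[(0.71, array([398.2, 120.9]), array([ 0.611 , -0.062 ,  0.0845]))]
handle_grip [(0.66, array([251.3, 250.6]), array([0.4971, 0.0201, 0.2175]))]
handle_end [(0.95, array([250.7, 343.4]), array([ 0.4481, -0.007 ,  0.2175]))]
jaw_seat []
worm_top [(0.92, array([241.8, 177.1]), array([0.5286, 0.0424, 0.226 ]))]
[400.36879402 119.48470811]
```

View pics/n2.png

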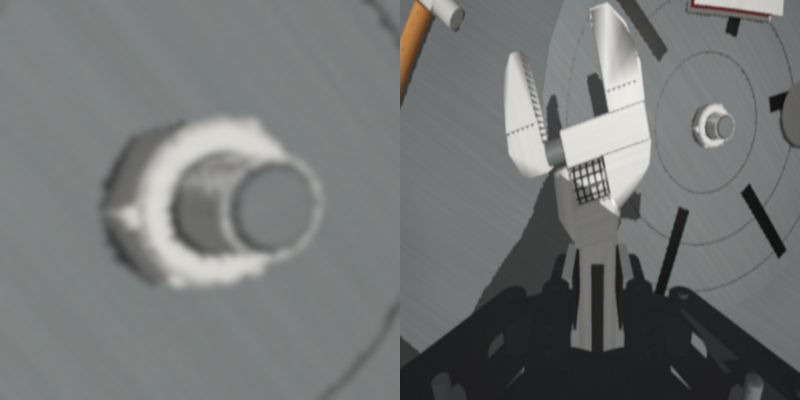

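The crop shows the nut (crop scale 4) with its base corner at about (115,210), top corners at (140,130) and (260,120), bottom corners at (165,280) and (265,270), and the stud at (275,205). I'll fit its silhouette to get the axis and the hex angle.

```bash
cat > fit.py <<'E'
from h import *
from scipy.optimize import minimize
p=snap("wrist"); c=cv2.GaussianBlur(p["color"],(3,3),0).astype(float)
r=tip(p,"nut_mid",.0845); c0=r[0][2]; x,y=map(int,r[0][1])
S=40; win=c[y-S:y+S,x-S:x+S]; bg=np.median(win.reshape(-1,3),0)
m=(np.abs(win-bg).max(2)>16).astype(np.uint8)
n,lab,st,ce=cv2.connectedComponentsWithStats(m)
k=1+np.argmax(st[1:,4]); m=(lab==k)
up=6
mm=cv2.resize(m.astype(np.float32),None,fx=up,fy=up,interpolation=cv2.INTER_LINEAR)>.5
def hexp(cx,cy,a,z,R=.0185): 
    t=np.radians(a)+np.arange(6)*np.pi/3; return [(cx+R*np.cos(q),cy+R*np.sin(q),z) for q in t]
def sil(v):
    cx,cy,a=v; im=np.zeros(mm.shape,np.uint8)
    st=[(cx+.0095*np.cos(q),cy+.0095*np.sin(q)) for q in np.linspace(0,6.28,24)]
    for P in (hexp(cx,cy,a,.075)+hexp(cx,cy,a,.094),[(u,w,.094) for u,w in st]+[(u,w,.118) for u,w in st]):
        q=np.array([proj(p,X) for X in P])-[x-S,y-S]; q=(q+.5)*up
        cv2.fillConvexPoly(im,cv2.convexHull(q.astype(np.float32)).astype(np.int32),1)
    return im>0
f=lambda v:-(sil(v)&mm).sum()/(sil(v)|mm).sum()
res=[]
for a in range(0,60,6):
    o=minimize(f,[c0[0],c0[1],a],method="Nelder-Mead",options=dict(initial_simplex=[[c0[0],c0[1],a-2],[c0[0]+.002,c0[1],a],[c0[0],c0[1]+.002,a],[c0[0],c0[1],a+4]],maxiter=40)); res.append((o.fun,*o.x))
for q in sorted(res)[:6]: print(np.round(q,4))
v=sorted(res)[0][1:]
img=cv2.resize(p["color"][y-S:y+S,x-S:x+S,::-1],None,fx=up,fy=up,interpolation=cv2.INTER_CUBIC)
cs,_=cv2.findContours(sil(v).astype(np.uint8),0,1); cv2.drawContours(img,cs,-1,(0,0,255),1)
q=(np.array([proj(p,X) for X in hexp(v[0],v[1],v[2],.094)])-[x-S,y-S]+.5)*up; cv2.polylines(img,[q.astype(np.int32)],True,(0,255,0),1)
cs,_=cv2.findContours(mm.astype(np.uint8),0,1); cv2.drawContours(img,cs,-1,(255,0,0),1)
cv2.imwrite("pics/fit.png",img)
E
python3 fit.py
```

```text
[-0.5641  0.6096 -0.059  13.1779]
[-0.5641  0.6098 -0.059  13.2644]
[-0.5639  0.6097 -0.0591 14.8374]
[-0.5636  0.6094 -0.0592 12.3333]
[-0.5633  0.6091 -0.0589 56.884 ]
[-0.5627  0.6095 -0.0585 12.1224]
```

View pics/fit.png

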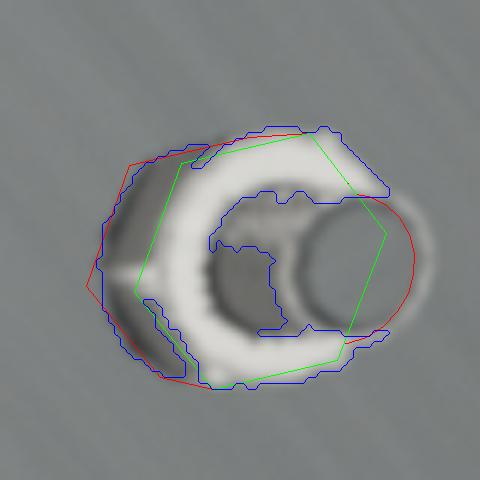

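```bash
cat > e.py <<'E'
s=open('fit.py').read()
s=s.replace("def hexp","""hh=cv2.convexHull(np.argwhere(mm)[:,::-1].astype(np.int32)); H=np.zeros(mm.shape,np.uint8); cv2.fillConvexPoly(H,hh,1); H[:,300:]=0; mm=H>0
def hexp""",1)
s=s.replace("    return im>0","    im[:,300:]=0; return im>0")
s=s.replace("(-(sil","(-(sil")
open('fit2.py','w').write(s)
E
python3 e.py; python3 fit2.py
```

```text
[-0.9403  0.6094 -0.0586 19.5009]
[-0.94    0.6095 -0.0584 16.3071]
[-0.9399  0.6094 -0.0587 20.8751]
[-0.9392  0.6094 -0.0586 21.5286]
[-0.937   0.6091 -0.0584 18.2458]
[-0.9345  0.6098 -0.0585 13.6414]
```

View pics/fit.png

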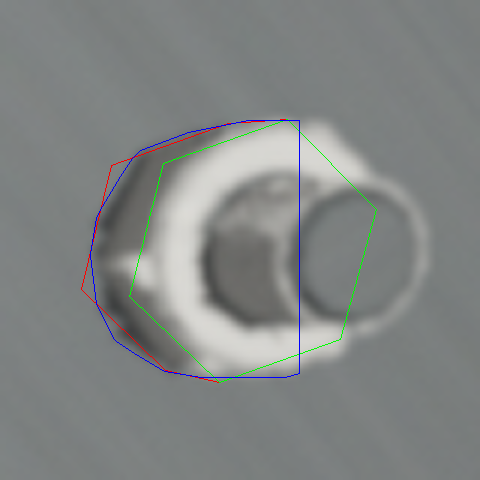

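The overlay shows the fit is rotated off: the nut's true left corner is the bright edge at (145,267), not (130,297). I'll take the azimuth from the corner features directly.

Run:
```python
from h import *
p=snap("wrist"); r=tip(p,"nut_mid",.0845); print(r); x,y=map(int,r[0][1])
S=40;up=6
g=cv2.GaussianBlur(p["color"],(3,3),0).mean(2)
def rep(cx,cy):
    b=[]
    for a in np.arange(0,60,2):
        t=np.radians(a)+np.arange(6)*np.pi/3; P=[(cx+.0185*np.cos(q),cy+.0185*np.sin(q)) for q in t]; s=0;n=0
        for i in range(6):
            for z in(.0925,):
                A=np.array([*P[i],z]);B=np.array([*P[(i+1)%6],z])
                nrm=(A+B)/2-np.array([cx,cy,z]); nrm/=np.linalg.norm(nrm)
                for k in np.linspace(.1,.9,9):
                    X=A+(B-A)*k
                    i1=proj(p,X+nrm*.0012);i0=proj(p,X-nrm*.0012)
                    f=lambda q:cv2.getRectSubPix(g.astype(np.float32),(1,1),tuple(map(float,q)))[0,0]
                    s+=f(i0)-f(i1);n+=1
        b.append((s/n,a))
    return b
best=[]
for dx in np.arange(-.003,.0031,.001):
    for dy in np.arange(-.003,.0031,.001):
        best+= [(s,a,.6095+dx,-.0586+dy) for s,a in rep(.6095+dx,-.0586+dy)]
best.sort(reverse=True); print(np.round(best[:10],4))
d=np.load if 0 else None
c=p["color"][y-S:y+S,x-S:x+S,::-1]
img=np.hstack([cv2.resize(c,(400,400),interpolation=cv2.INTER_CUBIC)]*2)
_,a,cx,cy=best[0]
for z,col in((.094,(0,255,0)),(.075,(0,0,255))):
    t=np.radians(a)+np.arange(6)*np.pi/3
    q=(np.array([proj(p,(cx+.0185*np.cos(u),cy+.0185*np.sin(u),z)) for u in t])-[x-S,y-S]+.5)*5
    cv2.polylines(img,[q.astype(np.int32)],True,col,1)
cv2.imwrite("pics/fit3.png",img)
for z in(.094,.085):
  X=to_plane(p,(x-S+145/6,y-S+267/6),z); print(np.degrees(np.arctan2(X[1]-cy,X[0]-cx))%60,X)
```

```text
[(0.83, array([396.4, 120.7]), array([ 0.6108, -0.0612,  0.0845]))]
[[37.158   8.      0.6115 -0.0606]
 [36.9255 10.      0.6115 -0.0606]
 [36.8777  6.      0.6115 -0.0606]
 [36.6353  8.      0.6105 -0.0606]
 [36.2906  6.      0.6105 -0.0606]
 [36.2086 10.      0.6105 -0.0606]
 [35.9864 12.      0.6115 -0.0606]
 [35.9777  6.      0.6115 -0.0616]
 [35.8878  8.      0.6115 -0.0616]
 [35.8847  4.      0.6115 -0.0606]]
12.053842153063869 [ 0.5991195  -0.04687602  0.094     ]
16.378269573155166 [ 0.60062241 -0.05023354  0.085     ]
```

View pics/fit3.png

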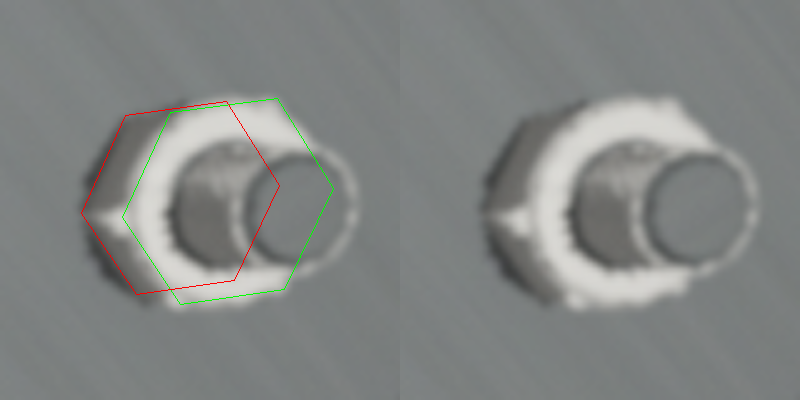

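The overlay fits the nut well: its left top corner is at (122,217) and its base at (82,213). That gives the nut axis at (0.6115, -0.0606) with corners at 8° mod 60. I'll lay the wrench with its x at azimuth 68°, so the tool goes to azimuth 53°. First I'll go 50 mm short of the nut, well above it.

Emit:
jog_arm --moves '[{"slide": [-6, 25, 0], "angular": [0, 0, -4], "fingers": 1}, {"slide": [-13, 58, 0], "angular": [0, 0, -8], "fingers": 1}, {"slide": [-20, 92, 0], "angular": [0, 0, -12], "fingers": 1}, {"slide": [-28, 126, 0], "angular": [0, 0, -16], "fingers": 1}, {"slide": [-36, 160, 0], "angular": [0, 0, -20], "fingers": 1}, {"slide": [-42, 188, 0], "angular": [0, 0, -23.7], "fingers": 1}, {"slide": [-45.7, 204.5, 0], "angular": [0, 0, -23.7], "fingers": 1}, {"slide": [-45.7, 204.5, 40], "angular": [0, 0, -23.7], "fingers": 1}, {"slide": [-45.7, 204.5, 80], "angular": [0, 0, -23.7], "fingers": 1}, {"slide": [-45.7, 204.5, 100], "angular": [0, 0, -23.7], "fingers": 1}]'

```text
clock: 8.8
tcp_pos: [0.5558, -0.1815, 0.1209]
orientation: [-0.002, 0.895, 0.446, -0.002]
wrist_force: [-1.3, 1.5, -5.8]
finger_gap: 0.0221
grip_force: 70.7
```

Emit:
jog_arm --moves '[{"slide": [0, 0, 10], "angular": [0, 0, 0], "fingers": 1}, {"slide": [0, 0, 20], "angular": [0, 0, 0], "fingers": 1}, {"slide": [0, 0, 27], "angular": [0, 0, 0], "fingers": 1}, {"slide": [0, 0, 27], "angular": [0, 0, 0], "fingers": 1}, {"slide": [0, 0, 27], "angular": [0, 0, 0], "fingers": 1}]'

```text
clock: 9.22
tcp_pos: [0.5587, -0.1819, 0.0994]
orientation: [0.001, 0.895, 0.447, 0.001]
wrist_force: [0.4, -0.1, -4.1]
finger_gap: 0.022
grip_force: 70.6
```

```bash
cat > s.py <<'E'
from h import *
s=get_state(); T=pose(); print(s["clock"],T[:3,3],"az",np.degrees(np.arctan2(T[1,0],T[0,0])),s["wrist_force"],np.round(s["joint_pos"],2))
for c in("top","scene","wrist"):
    p=snap(c)
    for n,z in(("nut_mid",.0845),("handle_grip",.084),("handle_end",.084),("jaw_seat",.084),("worm_top",.0925)):
        print(c,n,tip(p,n,z,1))
E
python3 s.py
```

```text
9.2167 [ 0.55865608 -0.18193654  0.09937704] az 53.080307639325106 [ 0.3557404  -0.1312243  -4.14393037] [-0.45  0.41 -0.17  0.99 -0.    1.76]
top nut_mid [(0.64, array([278.9, 179.8]), array([ 0.6154, -0.0579,  0.0845]))]
top handle_grip [(0.65, array([376.6, 172.7]), array([ 0.6382, -0.3814,  0.084 ]))]
top handle_end []
top jaw_seat [(0.7, array([294.6, 188.7]), array([ 0.5858, -0.1092,  0.084 ]))]
top worm_top [(0.86, array([308. , 189.7]), array([ 0.5812, -0.1522,  0.0925]))]
scene nut_mid [(0.54, array([244.3, 204.5]), array([ 0.6142, -0.0631,  0.0845]))]
scene handle_grip [(0.63, array([190.8, 206.7]), array([ 0.5579, -0.1716,  0.084 ]))]
scene handle_end [(0.89, array([166.7, 204.2]), array([ 0.521 , -0.2163,  0.084 ]))]
scene jaw_seat [(0.6, array([225.3, 207.3]), array([ 0.6003, -0.1046,  0.084 ]))]
scene worm_top [(0.63, array([204. , 202.3]), array([ 0.5688, -0.1426,  0.0925]))]
wrist nut_mid [(0.35, array([438.1,  55.5]), array([ 0.6804, -0.1576,  0.0845]))]
wrist handle_grip [(0.88, array([250.8, 251.1]), array([ 0.5549, -0.1829,  0.084 ]))]
wrist handle_end [(0.67, array([252.6, 343.9]), array([ 0.5203, -0.2304,  0.084 ]))]
wrist jaw_seat [(0.36, array([211.,  20.]), array([ 0.6064, -0.0859,  0.084 ]))]
wrist worm_top [(0.87, array([240.5, 175.2]), array([ 0.5761, -0.147 ,  0.0925]))]
```

Emit:
jog_arm --moves '[{"slide": [0, 0, 3], "angular": [0, 0, 0], "fingers": 1}, {"slide": [0, 0, 5.5], "angular": [0, 0, 0], "fingers": 1}, {"slide": [7, -2, 5.5], "angular": [0, 0, 0], "fingers": 1}, {"slide": [14, -4, 5.5], "angular": [0, 0, 0], "fingers": 1}, {"slide": [20, -5.6, 5.5], "angular": [0, 0, 0], "fingers": 1}, {"slide": [20, -5.6, 5.5], "angular": [0, 0, 0], "fingers": 1}]'

```text
clock: 10.62
tcp_pos: [0.5658, -0.1606, 0.0928]
orientation: [-0.0, 0.894, 0.448, 0.0]
wrist_force: [1.5, 0.6, -5.3]
finger_gap: 0.0221
grip_force: 70.7
```

Emit:
jog_arm --moves '[{"slide": [7, -2, 0], "angular": [0, 0, 0], "fingers": 1}, {"slide": [14, -4, 0], "angular": [0, 0, 0], "fingers": 1}, {"slide": [20, -5.6, 0], "angular": [0, 0, 0], "fingers": 1}, {"slide": [24, -6.8, 0], "angular": [0, 0, 0], "fingers": 1}, {"slide": [24, -6.8, 0], "angular": [0, 0, 0], "fingers": 1}]'

```text
clock: 11.03
tcp_pos: [0.5747, -0.138, 0.0928]
orientation: [-0.0, 0.894, 0.447, 0.0]
wrist_force: [-0.2, -0.3, -4.8]
finger_gap: 0.0221
grip_force: 70.7
```

```bash
python3 s.py|grep -v wrist
```

```text
11.0333 [ 0.57467551 -0.13795633  0.09278731] az 53.14440504491012 [-0.15603541 -0.33926214 -4.82716908] [-0.37  0.43 -0.17  0.98  0.    1.84]
top nut_mid [(0.61, array([281.4, 183.9]), array([ 0.6018, -0.066 ,  0.0845]))]
top handle_grip [(0.6, array([302.9, 188.6]), array([ 0.586 , -0.1364,  0.084 ]))]
top handle_end []
top jaw_seat [(0.71, array([279.6, 181.8]), array([ 0.6089, -0.0601,  0.084 ]))]
top worm_top [(0.74, array([293.2, 183.8]), array([ 0.6008, -0.1041,  0.0925]))]
scene nut_mid [(0.5, array([245.7, 203.7]), array([ 0.6134, -0.059 ,  0.0845]))]
scene handle_grip [(0.82, array([208.9, 206.5]), array([ 0.5785, -0.1356,  0.084 ]))]
scene handle_end [(0.75, array([223.4, 203.4]), array([ 0.5855, -0.1024,  0.084 ]))]
scene jaw_seat [(0.89, array([244.4, 205.7]), array([ 0.6176, -0.0646,  0.084 ]))]
scene worm_top [(0.97, array([221.9, 201.2]), array([ 0.5862, -0.1058,  0.0925]))]
```

Emit:
jog_arm --moves '[{"slide": [1.5, -0.4, 0], "angular": [0, 0, 0], "fingers": 1}, {"slide": [3, -0.8, 0], "angular": [0, 0, 0], "fingers": 1}, {"slide": [3, -0.8, 0], "angular": [0, 0, 0], "fingers": 1}]'

```text
clock: 12.18
tcp_pos: [0.5756, -0.1361, 0.0928]
orientation: [0.0, 0.895, 0.447, -0.0]
wrist_force: [-0.1, 0.3, -5.6]
finger_gap: 0.022
grip_force: 70.7
```

Emit:
jog_arm --moves '[{"slide": [1, -0.3, 0], "angular": [0, 0, 0], "fingers": 1}, {"slide": [2, -0.5, 0], "angular": [0, 0, 0], "fingers": 1}, {"slide": [2, -0.5, 0], "angular": [0, 0, 0], "fingers": 1}]'

```text
clock: 12.43
tcp_pos: [0.5757, -0.1357, 0.0928]
orientation: [0.001, 0.895, 0.446, -0.001]
wrist_force: [-3.0, -5.4, -4.2]
finger_gap: 0.0217
grip_force: 70.8
```

Force contact at the throat matches the prediction, so the nut is seated. I'll lower, release and rise.

Emit:
jog_arm --moves '[{"slide": [-0.5, 0, 1.5], "angular": [0, 0, 0], "fingers": 1}, {"slide": [-0.5, 0, 1.5], "angular": [0, 0, 0], "fingers": 1}, {"slide": [-0.5, 0, 1.5], "angular": [0, 0, 0], "fingers": 0.6}, {"slide": [-0.5, 0, 1.5], "angular": [0, 0, 0], "fingers": 0.3}, {"slide": [-0.5, 0, 1.5], "angular": [0, 0, 0], "fingers": 0.3}, {"slide": [-0.5, 0, -10], "angular": [0, 0, 0], "fingers": 0.3}, {"slide": [-0.5, 0, -40], "angular": [0, 0, 0], "fingers": 0.3}, {"slide": [-0.5, 0, -80], "angular": [0, 0, 0], "fingers": 1}, {"slide": [-0.5, 0, -100], "angular": [0, 0, 0], "fingers": 1}, {"slide": [-0.5, 0, -100], "angular": [0, 0, 0], "fingers": 1}]'

```text
clock: 13.27
tcp_pos: [0.5794, -0.1355, 0.1992]
orientation: [0.004, 0.895, 0.447, 0.004]
wrist_force: [0.5, 0.0, -0.2]
finger_gap: 0.024
grip_force: 0.0
```

```bash
python3 s.py
```

```text
13.2667 [ 0.57937713 -0.13548784  0.19916789] az 53.09481421836243 [ 0.49706737  0.00207589 -0.2142342 ] [-0.36  0.36  0.    1.21  0.    1.85]
top nut_mid [(0.41, array([280.6, 182.9]), array([ 0.6051, -0.0634,  0.0845]))]
top handle_grip [(0.73, array([302. , 191.3]), array([ 0.5771, -0.1333,  0.084 ]))]
top handle_end []
top jaw_seat [(0.64, array([281.4, 181.9]), array([ 0.6085, -0.0661,  0.084 ]))]
top worm_top [(0.65, array([294. , 182.7]), array([ 0.6044, -0.1068,  0.0925]))]
scene nut_mid [(0.58, array([245.3, 204.6]), array([ 0.6157, -0.0613,  0.0845]))]
scene handle_grip [(0.88, array([209.1, 208. ]), array([ 0.5836, -0.1374,  0.084 ]))]
scene handle_end [(0.68, array([185.7, 207.5]), array([ 0.5546, -0.1827,  0.084 ]))]
scene jaw_seat [(0.57, array([245.2, 206.2]), array([ 0.6201, -0.0638,  0.084 ]))]
scene worm_top [(0.73, array([226.7, 202.2]), array([ 0.5951, -0.0979,  0.0925]))]
wrist nut_mid [(0.6, array([232.7,  93.4]), array([ 0.6114, -0.0616,  0.0845]))]
wrist handle_grip [(0.82, array([251.2, 199.7]), array([ 0.573 , -0.1352,  0.084 ]))]
wrist handle_end []
wrist jaw_seat []
wrist worm_top [(0.21, array([250.9, 198.2]), array([ 0.5751, -0.1322,  0.0925]))]
```

Emit:
jog_arm --moves '[{"slide": [27, -5.3, 10], "angular": [0, 0, -7], "fingers": 1}, {"slide": [27, -5.3, 45], "angular": [0, 0, -14.9], "fingers": 1}, {"slide": [27, -5.3, 75], "angular": [0, 0, -14.9], "fingers": 1}, {"slide": [27, -5.3, 88], "angular": [0, 0, -14.9], "fingers": 1}, {"slide": [27, -5.3, 92], "angular": [0, 0, -14.9], "fingers": 1}, {"slide": [27, -5.3, 92], "angular": [0, 0, -14.9], "fingers": 1}]'

```text
clock: 14.67
tcp_pos: [0.5866, -0.1093, 0.1022]
orientation: [-0.001, 0.829, 0.559, -0.001]
wrist_force: [-6.7, 1.6, 10.1]
finger_gap: -0.0001
grip_force: 4.9
```

```bash
python3 -c "
from h import *
s=get_state();T=pose();print(s['clock'],T[:3,3],np.degrees(np.arctan2(T[1,0],T[0,0])),s['wrist_force'],s['finger_gap'])"
```

```text
14.6667 [ 0.58660843 -0.10929029  0.10221713] 67.99160199719205 [-6.68003802  1.60584732 10.14439801] -0.00014478689344800996
```

Emit:
jog_arm --moves '[{"slide": [0, 0, -5], "angular": [0, 0, 0], "fingers": 1}, {"slide": [0, 0, -5], "angular": [0, 0, 0], "fingers": 1}, {"slide": [0, 0, -5], "angular": [0, 0, 0], "fingers": 1}]'

```text
clock: 14.92
tcp_pos: [0.5886, -0.1102, 0.1062]
orientation: [0.001, 0.829, 0.559, 0.0]
wrist_force: [0.2, -0.1, 0.3]
finger_gap: -0.0
grip_force: 0.0
```

```bash
python3 s.py | egrep 'worm|nut|az|scene handle'
```

```text
14.9167 [ 0.58859308 -0.11015107  0.10619237] az 67.96326013293348 [ 0.1504625  -0.13275627  0.33519047] [-0.32  0.43 -0.13  1.01 -0.    1.64]
top nut_mid [(0.59, array([280.5, 179.4]), array([ 0.6168, -0.0632,  0.0845]))]
top worm_top [(0.58, array([291.5, 183.7]), array([ 0.6012, -0.0986,  0.0925]))]
scene nut_mid [(0.49, array([244.5, 207.1]), array([ 0.6226, -0.0669,  0.0845]))]
scene handle_grip [(0.72, array([208.6, 206.6]), array([ 0.5785, -0.1364,  0.084 ]))]
scene handle_end [(0.81, array([183.5, 205.5]), array([ 0.5453, -0.1845,  0.084 ]))]
scene worm_top [(0.89, array([222.9, 204.7]), array([ 0.5986, -0.1091,  0.0925]))]
wrist nut_mid []
wrist worm_top [(0.91, array([261.3, 227.8]), array([ 0.5953, -0.1013,  0.0925]))]
```

Emit:
jog_arm --moves '[{"slide": [0, 3, 0], "angular": [0, 0, 0], "fingers": 1}, {"slide": [0, 3, 5.3], "angular": [0, 0, 0], "fingers": 1}, {"slide": [4, 3, 5.3], "angular": [0, 0, 0], "fingers": 1}, {"slide": [8, 3, 5.3], "angular": [0, 0, 0], "fingers": 1}, {"slide": [12, 3, 5.3], "angular": [0, 0, 0], "fingers": 1}, {"slide": [16, 3, 5.3], "angular": [0, 0, 0], "fingers": 1}, {"slide": [18, 3, 5.3], "angular": [0, 0, 0], "fingers": 1}]'

```text
clock: 16.4
tcp_pos: [0.5985, -0.0962, 0.1032]
orientation: [0.003, 0.83, 0.558, -0.0]
wrist_force: [-5.6, -3.9, 15.6]
finger_gap: 0.0002
grip_force: 7.4
```

```bash
python3 s.py | egrep 'worm|nut|az|jaw_s'
```

```text
16.4 [ 0.59853066 -0.09615348  0.10316685] az 67.90404196078153 [-5.57432382 -3.89741929 15.63665109] [-0.29  0.44 -0.11  1.01 -0.    1.67]
top nut_mid []
top jaw_seat []
top worm_top []
scene nut_mid [(0.45, array([246.6, 202.7]), array([ 0.6113, -0.0555,  0.0845]))]
scene jaw_seat [(0.91, array([244.7, 205.8]), array([ 0.6182, -0.0642,  0.084 ]))]
scene worm_top [(0.86, array([227. , 206.4]), array([ 0.6087, -0.1037,  0.0925]))]
wrist nut_mid []
wrist jaw_seat []
wrist worm_top []
```

Emit:
jog_arm --moves '[{"slide": [0, 0, -5], "angular": [0, 0, 0], "fingers": 1}, {"slide": [-18, 0, -5], "angular": [0, 0, 0], "fingers": 1}, {"slide": [-18, 0, -0.5], "angular": [0, 0, 0], "fingers": 1}, {"slide": [-14, 0, -0.5], "angular": [0, 0, 0], "fingers": 1}, {"slide": [-10, 0, -0.5], "angular": [0, 0, 0], "fingers": 1}, {"slide": [-5, 0, -0.5], "angular": [0, 0, 0], "fingers": 1}, {"slide": [0, 0, -0.5], "angular": [0, 0, 0], "fingers": 1}, {"slide": [0, 0, -0.5], "angular": [0, 0, 0], "fingers": 1}]'

```text
clock: 17.97
tcp_pos: [0.5984, -0.0952, 0.1032]
orientation: [0.002, 0.829, 0.559, 0.0]
wrist_force: [-5.0, -2.9, 15.1]
finger_gap: -0.0002
grip_force: 7.3
```

Emit:
jog_arm --moves '[{"slide": [0, 0, -5], "angular": [0, 0, 0], "fingers": 1}, {"slide": [-18, 0, -5], "angular": [0, 0, 0], "fingers": 1}, {"slide": [-18, 0, 0], "angular": [0, 0, 0], "fingers": 1}, {"slide": [-14, 0, 0], "angular": [0, 0, 0], "fingers": 1}, {"slide": [-10, 0, 0], "angular": [0, 0, 0], "fingers": 1}, {"slide": [-5, 0, 0], "angular": [0, 0, 0], "fingers": 1}, {"slide": [0, 0, 0], "angular": [0, 0, 0], "fingers": 1}, {"slide": [0, 0, 0], "angular": [0, 0, 0], "fingers": 1}]'

```text
clock: 18.63
tcp_pos: [0.5979, -0.0953, 0.1031]
orientation: [0.002, 0.829, 0.559, -0.0]
wrist_force: [-6.5, -2.7, 17.0]
finger_gap: -0.0002
grip_force: 8.4
```

Emit:
jog_arm --moves '[{"slide": [0, 0, -5], "angular": [0, 0, 0], "fingers": 1}, {"slide": [-18, 0, -5], "angular": [0, 0, 0], "fingers": 1}, {"slide": [-18, 0, 0], "angular": [0, 0, 0], "fingers": 1}, {"slide": [-14, 0, 0], "angular": [0, 0, 0], "fingers": 1}, {"slide": [-10, 0, 0], "angular": [0, 0, 0], "fingers": 1}, {"slide": [-5, 0, 0], "angular": [0, 0, 0], "fingers": 1}, {"slide": [0, 0, 0], "angular": [0, 0, 0], "fingers": 1}, {"slide": [0, 0, 0], "angular": [0, 0, 0], "fingers": 1}]'

```text
clock: 19.3
tcp_pos: [0.5973, -0.0951, 0.1031]
orientation: [0.001, 0.83, 0.558, -0.001]
wrist_force: [-7.2, -2.6, 18.8]
finger_gap: 0.0
grip_force: 9.6
```

Emit:
jog_arm --moves '[{"slide": [0, 0, -5], "angular": [0, 0, 0], "fingers": 1}, {"slide": [-18, 0, -5], "angular": [0, 0, 0], "fingers": 1}, {"slide": [-18, 0, 0], "angular": [0, 0, 0], "fingers": 1}, {"slide": [-14, 0, 0], "angular": [0, 0, 0], "fingers": 1}, {"slide": [-10, 0, 0], "angular": [0, 0, 0], "fingers": 1}, {"slide": [-5, 0, 0], "angular": [0, 0, 0], "fingers": 1}, {"slide": [0, 0, 0], "angular": [0, 0, 0], "fingers": 1}, {"slide": [0, 0, 0], "angular": [0, 0, 0], "fingers": 1}]'

```text
clock: 19.97
tcp_pos: [0.5973, -0.0966, 0.103]
orientation: [0.003, 0.83, 0.558, -0.002]
wrist_force: [-8.1, -8.1, 19.5]
finger_gap: -0.0003
grip_force: 9.7
```

The drag resistance has jumped from 5 to 10 N, so the jaw has probably met the nut. I'll do two more strokes with a lighter press to confirm.

Emit:
jog_arm --moves '[{"slide": [0, 0, -5], "angular": [0, 0, 0], "fingers": 1}, {"slide": [-18, 0, -5], "angular": [0, 0, 0], "fingers": 1}, {"slide": [-18, 0, -1.2], "angular": [0, 0, 0], "fingers": 1}, {"slide": [-14, 0, -1.2], "angular": [0, 0, 0], "fingers": 1}, {"slide": [-10, 0, -1.2], "angular": [0, 0, 0], "fingers": 1}, {"slide": [-5, 0, -1.2], "angular": [0, 0, 0], "fingers": 1}, {"slide": [0, 0, -1.2], "angular": [0, 0, 0], "fingers": 1}, {"slide": [0, 0, -1.2], "angular": [0, 0, 0], "fingers": 1}]'

```text
clock: 20.63
tcp_pos: [0.5968, -0.0968, 0.1032]
orientation: [0.002, 0.83, 0.558, -0.003]
wrist_force: [-7.4, -9.9, 13.9]
finger_gap: -0.0001
grip_force: 7.1
```

Emit:
jog_arm --moves '[{"slide": [0, 0, -5], "angular": [0, 0, 0], "fingers": 1}, {"slide": [-18, 0, -5], "angular": [0, 0, 0], "fingers": 1}, {"slide": [-18, 0, 0], "angular": [0, 0, 0], "fingers": 1}, {"slide": [-14, 0, 0], "angular": [0, 0, 0], "fingers": 1}, {"slide": [-10, 0, 0], "angular": [0, 0, 0], "fingers": 1}, {"slide": [-5, 0, 0], "angular": [0, 0, 0], "fingers": 1}, {"slide": [0, 0, 0], "angular": [0, 0, 0], "fingers": 1}, {"slide": [0, 0, 0], "angular": [0, 0, 0], "fingers": 1}]'

```text
clock: 21.3
tcp_pos: [0.597, -0.0967, 0.1032]
orientation: [0.002, 0.83, 0.558, -0.003]
wrist_force: [-7.0, -10.1, 14.6]
finger_gap: -0.0004
grip_force: 7.0
```

Emit:
jog_arm --moves '[{"slide": [0, 0, -10], "angular": [0, 0, 0], "fingers": 1}, {"slide": [-30, 0, -50], "angular": [0, 0, 0], "fingers": 1}, {"slide": [-60, 0, -90], "angular": [0, 0, 5], "fingers": 0.5}, {"slide": [-70, 0, -110], "angular": [0, 0, 10], "fingers": 0.3}, {"slide": [-70, 0, -110], "angular": [0, 0, 15], "fingers": 0.3}, {"slide": [-70, 0, -110], "angular": [0, 0, 15], "fingers": 0.3}, {"slide": [-70, 0, -110], "angular": [0, 0, 15], "fingers": 0.3}]'

```text
clock: 21.88
tcp_pos: [0.5712, -0.1584, 0.2111]
orientation: [-0.001, 0.895, 0.447, -0.0]
wrist_force: [-0.1, -0.2, -0.2]
finger_gap: 0.0594
grip_force: 0.0
```

```bash
python3 s.py
```

```text
21.8833 [ 0.57122013 -0.15842661  0.21109872] az 53.09696352490317 [-0.05827453 -0.21248356 -0.24277321] [-0.41  0.36  0.03  1.25  0.    1.81]
top nut_mid [(0.45, array([282.8, 179.3]), array([ 0.6171, -0.0707,  0.0845]))]
top handle_grip [(0.59, array([304.5, 191.5]), array([ 0.5764, -0.1415,  0.084 ]))]
top handle_end []
top jaw_seat [(0.62, array([283.2, 181.8]), array([ 0.6088, -0.072 ,  0.084 ]))]
top worm_top [(0.72, array([291.5, 185.1]), array([ 0.5965, -0.0985,  0.0925]))]
scene nut_mid [(0.52, array([246.7, 205.3]), array([ 0.6195, -0.0597,  0.0845]))]
scene handle_grip [(0.79, array([212.2, 206.9]), array([ 0.5837, -0.1297,  0.084 ]))]
scene handle_end [(0.68, array([187. , 203.7]), array([ 0.5434, -0.1752,  0.084 ]))]
scene jaw_seat [(0.59, array([247.1, 205.9]), array([ 0.6214, -0.0596,  0.084 ]))]
scene worm_top [(0.94, array([224.2, 200.6]), array([ 0.5869, -0.1003,  0.0925]))]
wrist nut_mid [(0.88, array([219. ,  64.7]), array([ 0.6116, -0.0607,  0.0845]))]
wrist handle_grip [(0.74, array([240.3, 164.9]), array([ 0.5762, -0.1343,  0.084 ]))]
wrist handle_end [(0.82, array([239.4, 227.4]), array([ 0.5412, -0.1784,  0.084 ]))]
wrist jaw_seat []
wrist worm_top [(0.75, array([231.3, 121.6]), array([ 0.5928, -0.1016,  0.0925]))]
```

The repeated slip at about 12 N along the drag says the jaw is closed. I'll straddle the handle end and test for play before turning.

Emit:
jog_arm --moves '[{"slide": [-34.5, -12.5, 20], "angular": [0, 0, 0], "fingers": 0.4}, {"slide": [-34.5, -12.5, 60], "angular": [0, 0, 0], "fingers": 0.4}, {"slide": [-34.5, -12.5, 95], "angular": [0, 0, 0], "fingers": 0.4}, {"slide": [-34.5, -12.5, 115], "angular": [0, 0, 0], "fingers": 0.4}, {"slide": [-34.5, -12.5, 121], "angular": [0, 0, 0], "fingers": 0.5}, {"slide": [-34.5, -12.5, 121], "angular": [0, 0, 0], "fingers": 0.67}, {"slide": [-34.5, -12.5, 121], "angular": [0, 0, 0], "fingers": 0.67}, {"slide": [-34.5, -12.5, 121], "angular": [0, 0, 0], "fingers": 0.67}, {"slide": [-34.5, -12.5, 121], "angular": [0, 0, 0], "fingers": 0.67}]' --squeeze 40

```text
clock: 23.53
tcp_pos: [0.542, -0.1799, 0.0932]
orientation: [0.001, 0.895, 0.446, 0.001]
wrist_force: [-0.3, -1.0, 0.5]
finger_gap: 0.028
grip_force: 0.0
```

```bash
python3 -c "
from h import *
s=get_state();T=pose();print(s['clock'],T[:3,3],np.degrees(np.arctan2(T[1,0],T[0,0])),s['wrist_force'],s['finger_gap'])
az=np.degrees(np.arctan2(T[1,0],T[0,0])); r=.138; C=np.array([.6115,-.0607,T[2,3]])
phi=np.arctan2(T[1,3]+.0607,T[0,3]-.6115); r=np.hypot(T[1,3]+.0607,T[0,3]-.6115);print(np.degrees(phi),r)
for k in (2,4,7,14,21,28,35,42,49,56,60,62,64):
    q=phi-np.radians(k); d=C+[r*np.cos(q),r*np.sin(q),0]-T[:3,3]; print(k,np.round(T[:3,:3].T@d*1000,1))
p=snap('wrist'); print(tip(p,'nut_mid',.0845), tip(p,'handle_end',.084))
"
```

```text
23.5333 [ 0.54200495 -0.17988203  0.09319495] 52.97700154311601 [-0.28160219 -0.96076029  0.48156449] 0.028002867577639038
-120.24646357796463 0.13796347176212906
2 [-0.5 -4.8 -0. ]
4 [-0.8 -9.6 -0. ]
7 [ -1.  -16.8  -0.1]
14 [  0.1 -33.6  -0.1]
21 [  3.3 -50.2  -0.2]
28 [  8.4 -66.2  -0.2]
35 [ 15.4 -81.5  -0.3]
42 [ 24.3 -95.9  -0.3]
49 [  34.8 -109.    -0.4]
56 [  46.9 -120.8   -0.4]
60 [  54.4 -126.8   -0.4]
62 [  58.3 -129.6   -0.4]
64 [  62.3 -132.3   -0.4]
[] [(0.84, array([247.9, 250.9]), array([ 0.5395, -0.1782,  0.084 ]))]
```

Emit:
jog_arm --moves '[{"slide": [0, 0, 3], "angular": [0, 0, 0], "fingers": 0.67}, {"slide": [-0.3, -2.4, 3], "angular": [0, 0, 1], "fingers": 0.67}, {"slide": [-0.5, -4.8, 3], "angular": [0, 0, 2], "fingers": 0.67}, {"slide": [-0.5, -4.8, 3], "angular": [0, 0, 2], "fingers": 0.67}]'

```text
clock: 24.02
tcp_pos: [0.5373, -0.1772, 0.0884]
orientation: [0.001, 0.903, 0.43, 0.001]
wrist_force: [5.1, -1.9, -2.5]
finger_gap: 0.0284
grip_force: 2.3
```

Emit:
jog_arm --moves '[{"slide": [-0.1, -2.4, 0], "angular": [0, 0, 1], "fingers": 0.67}, {"slide": [-0.1, -2.4, 0], "angular": [0, 0, 1], "fingers": 0.67}]'

```text
clock: 24.18
tcp_pos: [0.5351, -0.1757, 0.0884]
orientation: [0.001, 0.907, 0.422, 0.0]
wrist_force: [4.6, -2.5, -1.9]
finger_gap: 0.0281
grip_force: 2.4
```

Emit:
jog_arm --moves '[{"slide": [0, -2.4, 0], "angular": [0, 0, 1], "fingers": 0.67}, {"slide": [0, -2.4, 0], "angular": [0, 0, 1], "fingers": 0.67}]'

```text
clock: 24.35
tcp_pos: [0.533, -0.1743, 0.0884]
orientation: [0.001, 0.91, 0.414, 0.0]
wrist_force: [3.7, -2.9, -1.6]
finger_gap: 0.0285
grip_force: 2.3
```

```bash
python3 s.py | egrep 'az|wrist|scene'
```

```text
24.35 [ 0.53297802 -0.17428267  0.08835333] az 48.93071384083556 [ 3.72689071 -2.89957895 -1.60979852] [-0.46  0.38 -0.25  0.94 -0.    1.83]
scene nut_mid [(0.65, array([243.8, 204.3]), array([ 0.613 , -0.0637,  0.0845]))]
scene handle_grip [(0.65, array([209.7, 203.6]), array([ 0.57  , -0.1299,  0.084 ]))]
scene handle_end [(0.72, array([187.4, 199.7]), array([ 0.5301, -0.1692,  0.084 ]))]
scene jaw_seat [(0.62, array([246.3, 206.5]), array([ 0.6223, -0.0622,  0.084 ]))]
scene worm_top [(0.67, array([225.2, 204. ]), array([ 0.5991, -0.1036,  0.0925]))]
wrist nut_mid []
wrist handle_grip [(0.77, array([251.9, 136.6]), array([ 0.5691, -0.1314,  0.084 ]))]
wrist handle_end []
wrist jaw_seat [(0.68, array([252.2, 133.3]), array([ 0.5701, -0.1304,  0.084 ]))]
wrist worm_top [(0.96, array([239.7,  34.8]), array([ 0.5914, -0.0987,  0.0925]))]
```

There's no free play: about 5 N appears as soon as the pad touches the handle, so the jaw is snug. Now the full pull.

Emit:
jog_arm --moves '[{"slide": [-0.9, -12, 0], "angular": [0, 0, 5], "fingers": 0.67}, {"slide": [-0.7, -24, 0], "angular": [0, 0, 10], "fingers": 0.67}, {"slide": [0.4, -36, 0], "angular": [0, 0, 15], "fingers": 0.67}, {"slide": [2.7, -48, 0], "angular": [0, 0, 20], "fingers": 0.67}, {"slide": [5.9, -59.4, 0], "angular": [0, 0, 25], "fingers": 0.67}, {"slide": [10.2, -70.7, 0], "angular": [0, 0, 30], "fingers": 0.67}, {"slide": [10.2, -70.7, 0], "angular": [0, 0, 30], "fingers": 0.67}]'

```text
clock: 25.83
tcp_pos: [0.4852, -0.1185, 0.0885]
orientation: [-0.0, 0.986, 0.164, -0.0]
wrist_force: [-0.2, 0.5, 0.5]
finger_gap: 0.028
grip_force: 0.0
```

```bash
python3 s.py | egrep 'az|wrist|scene'
```

```text
25.8333 [ 0.48524926 -0.11849636  0.0885481 ] az 18.903802220315075 [-0.15923752  0.46564861  0.48089095] [-0.4   0.27 -0.41  0.89  0.    2.41]
scene nut_mid [(0.48, array([243.2, 204.6]), array([ 0.6133, -0.0654,  0.0845]))]
scene handle_grip [(0.86, array([214.5, 193.6]), array([ 0.5417, -0.1051,  0.084 ]))]
scene handle_end [(0.61, array([202.2, 186.6]), array([ 0.5011, -0.1197,  0.084 ]))]
scene jaw_seat [(0.7, array([245.8, 205.8]), array([ 0.6195, -0.062 ,  0.084 ]))]
scene worm_top [(0.73, array([228.6, 196.2]), array([ 0.5777, -0.0846,  0.0925]))]
wrist nut_mid []
wrist handle_grip [(0.71, array([251.4, 136.8]), array([ 0.5384, -0.1011,  0.084 ]))]
wrist handle_end [(0.63, array([252.8, 253.6]), array([ 0.4864, -0.1196,  0.084 ]))]
wrist jaw_seat []
wrist worm_top [(0.95, array([235.2,  33.5]), array([ 0.5741, -0.0824,  0.0925]))]
```

Emit:
jog_arm --moves '[{"slide": [-0.9, -12, 0], "angular": [0, 0, 5], "fingers": 0.67}, {"slide": [-0.7, -24, 0], "angular": [0, 0, 10], "fingers": 0.67}, {"slide": [0.4, -36, 0], "angular": [0, 0, 15], "fingers": 0.67}, {"slide": [2.7, -48, 0], "angular": [0, 0, 20], "fingers": 0.67}, {"slide": [5.1, -57, 0], "angular": [0, 0, 24], "fingers": 0.67}, {"slide": [6.9, -62, 0], "angular": [0, 0, 26], "fingers": 0.67}, {"slide": [8.4, -66.2, 0], "angular": [0, 0, 28], "fingers": 0.67}, {"slide": [8.4, -66.2, 0], "angular": [0, 0, 28], "fingers": 0.67}, {"slide": [8.4, -66.2, 0], "angular": [0, 0, 28], "fingers": 0.67}]'

```text
clock: 27.48
tcp_pos: [0.4731, -0.0547, 0.0885]
orientation: [0.0, 0.997, -0.078, 0.001]
wrist_force: [0.5, -3.1, 0.7]
finger_gap: 0.028
grip_force: 1.0
```

Emit:
jog_arm --moves '[{"slide": [0, 1.5, 0], "angular": [0, 0, 0], "fingers": 0.5}, {"slide": [0, 1.5, 0], "angular": [0, 0, 0], "fingers": 0.4}, {"slide": [0, 1.5, 0], "angular": [0, 0, 0], "fingers": 0.4}, {"slide": [0, 1.5, -20], "angular": [0, 0, 0], "fingers": 0.4}, {"slide": [0, 1.5, -60], "angular": [0, 0, 0], "fingers": 0.4}, {"slide": [0, 1.5, -100], "angular": [0, 0, 0], "fingers": 0.4}, {"slide": [0, 1.5, -120], "angular": [0, 0, 0], "fingers": 0.4}, {"slide": [0, 1.5, -120], "angular": [0, 0, 0], "fingers": 0.4}, {"slide": [0, 1.5, -120], "angular": [0, 0, 0], "fingers": 0.4}]'

```text
clock: 28.23
tcp_pos: [0.4729, -0.056, 0.2094]
orientation: [0.0, 0.997, -0.079, 0.001]
wrist_force: [0.4, 0.3, -1.1]
finger_gap: 0.0512
grip_force: 0.0
```

```bash
python3 s.py | egrep 'az|wrist|scene|top'; python3 s.py | egrep 'wrist'
```

```text
28.2333 [ 0.47294449 -0.05603321  0.20935264] az -9.02733796339215 [ 0.4355829   0.322506   -1.09514229] [-0.29  0.13 -0.27  1.17  0.    3.01]
top nut_mid [(0.43, array([280.5, 182.2]), array([ 0.6074, -0.0631,  0.0845]))]
top handle_grip [(0.27, array([279.2, 183.8]), array([ 0.6022, -0.0588,  0.084 ]))]
top handle_end [(0.48, array([281.2, 186.2]), array([ 0.5942, -0.0653,  0.084 ]))]
top jaw_seat [(0.57, array([280.9, 181.7]), array([ 0.6092, -0.0644,  0.084 ]))]
top worm_top [(0.6, array([283. , 188.2]), array([ 0.5864, -0.0707,  0.0925]))]
scene nut_mid [(0.52, array([245.6, 205.4]), array([ 0.6186, -0.062 ,  0.0845]))]
scene handle_grip [(0.66, array([229.5, 188.1]), array([ 0.5408, -0.065 ,  0.084 ]))]
scene handle_end [(0.92, array([222.3, 175.3]), array([ 0.4836, -0.0574,  0.084 ]))]
scene jaw_seat [(0.88, array([246.6, 206.1]), array([ 0.6214, -0.0609,  0.084 ]))]
scene worm_top [(0.77, array([235.9, 191.4]), array([ 0.5702, -0.0619,  0.0925]))]
wrist nut_mid [(0.64, array([226.7,  11.5]), array([ 0.6137, -0.059 ,  0.0845]))]
wrist handle_grip [(0.58, array([251.6, 123.7]), array([ 0.528 , -0.0643,  0.084 ]))]
wrist handle_end [(0.58, array([253.3, 191.9]), array([ 0.4718, -0.0567,  0.084 ]))]
wrist jaw_seat []
wrist worm_top [(0.91, array([241.8,  69.6]), array([ 0.5691, -0.0634,  0.0925]))]
wrist nut_mid [(0.85, array([228.7,  16. ]), array([ 0.6105, -0.06  ,  0.0845]))]
wrist handle_grip [(0.69, array([252.6, 124.4]), array([ 0.5275, -0.065 ,  0.084 ]))]
wrist handle_end [(0.87, array([252.3, 190.8]), array([ 0.4729, -0.056 ,  0.084 ]))]
wrist jaw_seat []
wrist worm_top [(0.76, array([241.7,  70.7]), array([ 0.5685, -0.0632,  0.0925]))]
```

```bash
python3 -c "
from workcell import *
print(hand_in())"
```

```text
the job is handed in; nothing more can be done
None
```

I closed the wrench on the nut by its worm, pulled the nut about 62° clockwise, left the wrench seated on it, and handed the job in at about 28 s. The jaw closing was inferred from contact forces and the turn angle from camera positions, and the judge's verdict was not shown.

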